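# Put misfiled and loose pharmacy packs back in their stock trays

### The arm

A 7-joint arm with a two-finger parallel gripper is mounted at the origin on the work surface; the furniture and walls round the work are solid. World frame = base frame: x ahead of the robot, y to its left, z up, the work surface at z = 0. Lengths are in m, angles in degrees, forces in N, time in s.
With the tool pointing down it reaches from about 0.35 to 0.9 m from the base axis. Payload 7.2 kg.
Tool frame: the origin (TCP) lies at the very end of the fingers, on their centre line; the grasp point (between the pads) lies 19 mm behind it; z points along the fingers, y is the line along which they close (so a half turn about z gives the same grasp; the last joint's range is limited). The gripper opens to 88 mm and grips with 3 to 60 N. Pads are 20 mm wide; open, the fingers measure 115 mm over their backs; the gripper's body (75 mm by 178 mm) begins 61 mm behind the grasp point.
Start: joints at [65.42, 23.554, -0.728, 91.456, 0.321, 64.991, -4.71], TCP at [0.221, -0.585, 0.223] pointing down, gripper open.
Joint ranges: [-169.25, 169.25], [-16.82, 113.86], [-84.01, 82.57], [7.8, 145.47], [-59.2, 239.2], [7.22, 106.19], [-163.78, 163.78]. Speed limits (degrees/s): [136.94, 136.94, 172.46, 172.46, 180, 180, 180].

### API

Orientations are given as [roll, pitch, yaw] about the fixed x, y, z axes, in that order (R = Rz(yaw) Ry(pitch) Rx(roll)).
In Python, from cell import get_state, grab_frame, camera_info, finish_job gives the robot as it stands.
- The arm moves only by the tool step_arm, never from a script. Its argument "deltas" is a list of rows, each a list of 3 entries, a list of its own where there are three numbers: the shift along the world's x, y, z normalised to -1 to 1, where 1 is 0.25 m, then the turn about the world's z normalised to -1 to 1, where 1 is 360 degrees, then the closure, from 0 (fully open) to 1 (shut). A call has 1 to 8 rows; each row is the pose to reach, as a shift and turn from the pose commanded when the call began, turning the shorter way round; what a row does not reach only later rows make up. A row lasts 1/10 s, in which the tool goes at most 50 mm and 8.59 degrees, less where a joint would pass 70% of its speed; a pose out of reach is approached as far as the arm can. A call with a number of a shift or a turn outside -1 to 1 is refused whole. A call with a gripper value outside its range is refused whole. The fingers move at their own pace and stop on an object; "grip_force" is the grip in N (left out, the last holds). Time passes only in rows, so rows that repeat a pose let the fingers close. It gives the time, the measured TCP pose, the force, the opening and the grip force at its end, in the units of the state.
- get_state(): the state, without advancing time (a new reading comes with each control period).
- grab_frame(name): name is "scene" or "top" or "wrist"; returns the picture (420x560x3 uint8, red, green, blue); there is no depth.
- camera_info(name): a dict with "fx", "fy", "cx", "cy" (pixels), "k1" (the pictures are not rectified: a ray, as slopes to the right and down, at radius r is drawn at 1 + k1 r^2 times it, then the intrinsics apply), "R" (3x3) and "t" (3): a world point X has camera coordinates R X + t; the wrist camera has in their place "T_tool_cam" (4x4, takes a point from camera to tool coordinates, whose origin is the TCP and whose axes are the flange's). Camera axes: x right, y down, z forward; pixel columns grow to the right and rows downward; lengths in m; the calibration is good to about 2 mm. A picture is of the moment at which its call begins: read the wrist's pose just before it. camera_info takes no time and is no camera call.
- finish_job(): hands the job in; it is judged then, once.
The state is a dict: "t": time; "joint_positions": joint angles; "qvel": joint speeds; "joint_torque": joint torques, N m; "eef_pos": TCP position; "tcp_rot": TCP orientation; "contact_force": force on the tool from outside, world axes, zero at the start; "wrist_torque": the same for the moment, N m; "opening": opening from 0.0 (shut) to 1.0 (fully open); "gripper_force": force on a finger pad.
Only numpy, scipy, OpenCV 4.12 (cv2) and the standard library are available. Lean on these libraries where they do the work, as an engineer would, in place of code of your own. Each camera call takes 0.05 s, during which the arm holds its last target. There are 200 camera calls.

### The job

Tidy the stock trays: a blue carton and a bare tube were put away in the wrong trays, and an orange carton and a banded strip pack still lie loose on the table. Each ointment carton belongs flat on the floor of the narrow tray that already holds a carton of its colour, in the space behind that one; the strip pack belongs flat in the short wide tray, and the tube, which has lost its carton, goes in the red bin for damaged stock. Set everything down rather than dropping it, and leave the two cartons that are already in their right trays where they are.

Things in the scene. Friction and masses are not known exactly. Their poses are not given: they have to be found in the camera images.
- orange_carton: Orange-and-white oblong ointment carton, 99 x 31 x 26 mm (x, y, z), loose, 45 g. Origin: centre of its underside; x along its length. Starts lying on the table at the right. Belongs in orange_tray.
- blue_carton: Blue-and-white oblong ointment carton, 99 x 31 x 26 mm (x, y, z), loose, 45 g. Origin: centre of its underside; x along its length. Starts misfiled in the rear half of orange_tray. Belongs in blue_tray.
- strip_pack: Pack of tablet strips held by a rubber band, white with green tablets showing on top; 46 x 83 mm (x, y), solid up to 24 mm, a thin strip on top reaching 37 mm; loose, 90 g. Origin: centre of its underside; y along its length. Starts lying on the table at the right. Belongs in strip_tray.
- tube: Bare plain white-grey ointment tube without a carton, lying on its side and not rolling; 88 x 22 x 22 mm, loose, 30 g. Origin: centre of its underside; x along its length. Starts in strip_tray. Belongs in red_bin.
- orange_stock: Orange-and-white oblong ointment carton, 99 x 31 x 26 mm (x, y, z), loose, 45 g. Origin: centre of its underside; x along its length. Already in its right place in the front half of orange_tray; to stay there.
- blue_stock: Blue-and-white oblong ointment carton, 99 x 31 x 26 mm (x, y, z), loose, 45 g. Origin: centre of its underside; x along its length. Already in its right place in the front half of blue_tray; to stay there.
- orange_tray: Long narrow grey plastic tray, fixed. Origin: centre of underside; x along it, away from the robot; z up. Floor 3 mm thick; walls rise to 12 mm, the long ones flared. Inside 220 x 44 mm (52 at the rim), outside 225 x 56. Its front half holds orange_stock (x about -0.057); the place behind it is 120 mm long, centred at x = +0.052, y = 0. blue_carton lies there at the start.
- blue_tray: Long narrow grey plastic tray, fixed. Origin: centre of underside; x along it, away from the robot; z up. Floor 3 mm thick; walls rise to 12 mm, the long ones flared. Inside 220 x 44 mm (52 at the rim), outside 225 x 56. Its front half holds blue_stock (x about -0.057); the place behind it is 120 mm long, centred at x = +0.052, y = 0. Empty at the start.
- strip_tray: Short wide grey plastic tray, fixed. Origin: centre of underside; x along it, away from the robot; z up. Floor 3 mm thick; walls rise to 12 mm, the long ones flared. Inside 100 x 62 mm (70 at the rim), outside 105 x 74. The strip pack belongs in its middle, its length along the tray. The tube lies in it at the start.
- red_bin: Red open plastic bin for damaged stock, fixed to the table and empty; outside 136 x 100 x 38 mm (x, y, z), walls and floor 3 mm (rim 5 mm thick, standing to 40 mm), inside about 130 x 94 mm. Origin: centre of its underside; x along its length, away from the robot.
Things that resemble listed ones, but are neither listed nor needed, are in the scene too. Leave any brown or yellow look-alike of the strip_pack alone.

How it is judged:
By the outcome, as a careful person would: the job done as asked, in the order asked, and still so for the second after the job is handed in, with the robot touching nothing.
It also fails if it takes over 109 s, if anything falls off the work surface, if the arm or the gripper's body presses on something with over 40 N, if the wrist force passes 120 N, or if a joint passes its speed limit or range.

## Working session

There is one attempt and no reset: what is moved stays moved. The work goes in short steps, Python scripts to look and compute and a tool call to move; the robot and the scene stay as the last step left them, time stands still between calls to the robot, and variables do not carry over. Pictures are saved under pics/ and viewed, at most 14 in all, crops included, and the job is handed in when it is done.

Besides the shell and the picture viewer there is one more tool, called after "Request:" by a JSON object that holds its "api" and its "payload", one argument or row to a line. step_arm: Moves the arm, as the interface text tells. Its arguments: {"type":"object","properties":{"deltas":{"type":"array","items":{"type":"array"}},"grip_force":{"type":"number"}},"required":["deltas"]}

```bash
mkdir -p pics; ls; python3 - <<'E'
from cell import *
import cv2
for n in("scene","top"):
    cv2.imwrite(f"pics/{n}0.png",grab_frame(n)[:,:,::-1]); print(n,camera_info(n))
print(camera_info("wrist")); print(get_state())
E
```

```text
pics
scene {'fx': 456.17328875716515, 'fy': 456.17328875716515, 'cx': 282.41091585527994, 'cy': 209.59792295632502, 'k1': -0.0906374168920529, 'R': array([[ 0.28843597,  0.95732784,  0.01811365],
       [ 0.6061401 , -0.16791583, -0.77743067],
       [-0.74121446,  0.23521838, -0.62870776]]), 't': array([-0.17316503, -0.28420506,  1.56054518])}
top {'fx': 515.3246597374692, 'fy': 515.3246597374692, 'cx': 282.2983673547253, 'cy': 199.0097379411932, 'k1': 0.028314213640730248, 'R': array([[ 0.02184032, -0.99976007, -0.00167536],
       [-0.98715468, -0.02129961, -0.15834131],
       [ 0.15826764,  0.00511206, -0.98738302]]), 't': array([-0.0030565 ,  0.53736252,  1.39163908])}
{'fx': 294.8552587305119, 'fy': 294.8552587305119, 'cx': 278.21892419479326, 'cy': 210.59822911008206, 'k1': -0.0418602887481335, 'T_tool_cam': array([[ 3.59563507e-04, -9.70437131e-01, -2.41353776e-01,
         6.37588580e-02],
       [ 9.99999935e-01,  3.39298644e-04,  1.25523126e-04,
         6.18440030e-04],
       [-3.99212937e-05, -2.41353805e-01,  9.70437190e-01,
        -1.61978197e-01],
       [ 0.00000000e+00,  0.00000000e+00,  0.00000000e+00,
         1.00000000e+00]])}
{'t': 0.1, 'joint_positions': array([65.4199783 , 23.59562402, -0.72603095, 91.49858857,  0.31952818,
       64.99127035, -4.70764319]), 'qvel': array([ 0.06036012,  0.04292156,  0.06452558, -0.25179459, -0.11279447,
       -0.05718827,  0.03673834]), 'joint_torque': array([ 2.12419276e-03, -5.89102006e+01,  6.43391814e-01, -2.91712314e+01,
       -5.38030348e-02,  1.45399015e-02,  7.59298655e-05]), 'eef_pos': array([ 0.22042714, -0.58434976,  0.22189607]), 'tcp_rot': array([-1.79916730e+02,  5.61760040e-03,  2.06732244e+01]), 'contact_force': array([ 0.6535756 , -0.34510822, -0.70965756]), 'wrist_torque': array([0.04653782, 0.00638469, 0.07396485]), 'gripper_force': 0.0, 'opening': 0.9969908890516608}
```

View pics/top0.png

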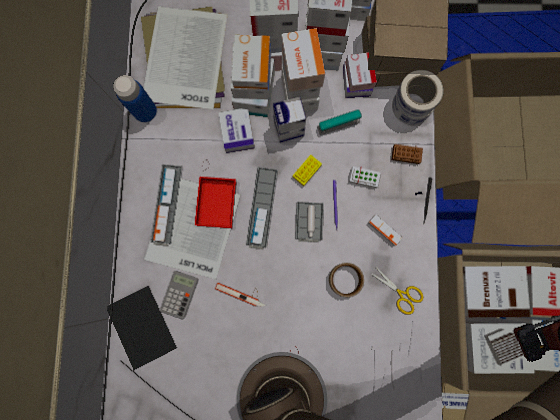

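View pics/scene0.png

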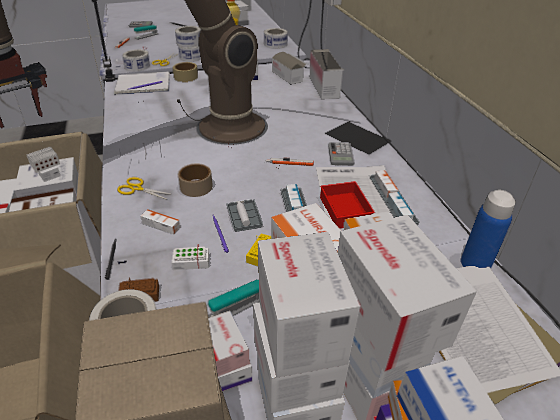

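Top view: orange_tray at (165,203) with blue carton at its rear (170,180), red bin (215,203), blue_tray (262,207), strip_tray with the tube (310,221), and orange carton (384,231). The strip-pack candidates are white/green (365,177), yellow (307,170) and brown (407,154). White with green tablets fits the description, and I'll confirm it in a crop.

```bash
cat > h.py <<'E'
import numpy as np, cv2
from cell import *
from scipy.spatial.transform import Rotation as Ro
def cam(n,st=None):
    c=camera_info(n)
    if n=="wrist":
        st=st or get_state(); R=Ro.from_euler("xyz",st["tcp_rot"],degrees=True).as_matrix()
        T=np.eye(4);T[:3,:3]=R;T[:3,3]=st["eef_pos"];T=T@c["T_tool_cam"]
        return c,T[:3,:3],T[:3,3]
    return c,c["R"].T,-c["R"].T@c["t"]
def ray(px,C,z):
    c,R,o=C; px=np.atleast_2d(px).astype(float)
    d=(px-[c["cx"],c["cy"]])/[c["fx"],c["fy"]]; u=d.copy()
    for _ in range(10): u=d/(1+c["k1"]*(u**2).sum(1,keepdims=True))
    w=np.c_[u,np.ones(len(u))]@R.T
    return (o+w*((z-o[2])/w[:,2:]))[:,:2]
def proj(X,C):
    c,R,o=C; p=(np.atleast_2d(X)-o)@R; u=p[:,:2]/p[:,2:]
    return u*(1+c["k1"]*(u**2).sum(1,keepdims=True))*[c["fx"],c["fy"]]+[c["cx"],c["cy"]]
E
python3 - <<'E'
from h import *
im=grab_frame("top")
cr=im[130:270,140:440][:,:,::-1]
cr=cv2.convertScaleAbs(cv2.resize(cr,None,fx=2.66,fy=2.66,interpolation=cv2.INTER_CUBIC),alpha=1.3)
cv2.imwrite("pics/top1.png",cr)
C=cam("top")
for n,p,z in[("bluec",(170,180),.029),("otray",(165,203),.012),("bin",(215,203),.03),("btray",(262,207),.012),("stray",(310,221),.012),("pack",(365,177),.024),("orange",(384,231),.026)]: print(n,ray(p,C,z).round(3))
E
```

```text
bluec [[0.587 0.327]]
otray [[0.524 0.341]]
bin [[0.524 0.197]]
btray [[0.518 0.066]]
stray [[ 0.481 -0.071]]
pack [[ 0.609 -0.224]]
orange [[ 0.456 -0.276]]
```

View pics/top1.png

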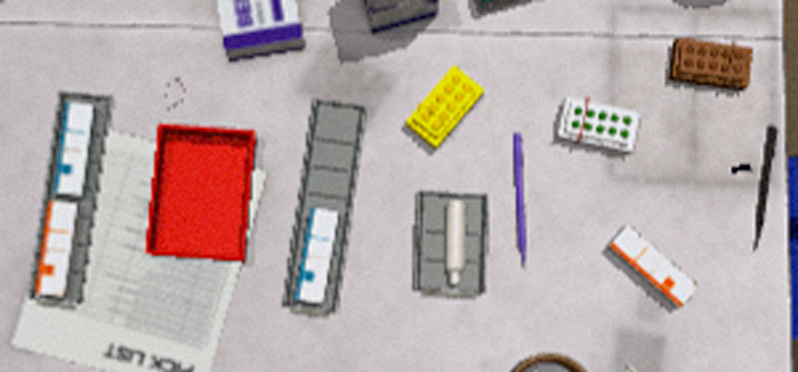

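The crop confirms the strip pack: white with green tablets and a red band, at crop (597,125). The yellow and brown ones are look-alikes. Next I'll move to a wrist overview.

Request:
{"api": "step_arm", "payload": {
  "deltas": [
    [[0.5,1,0.12],-0.0574,0],
    [[0.5,1,0.12],-0.0574,0],
    [[0.5,1,0.12],-0.0574,0],
    [[0.5,1,0.12],-0.0574,0],
    [[0.5,1,0.12],-0.0574,0],
    [[0.5,1,0.12],-0.0574,0],
    [[0.5,1,0.12],-0.0574,0]
  ]
}}

```text
t: 0.85
eef_pos: [0.3482, -0.3306, 0.2533]
tcp_rot: [-180.0, -0.1, 0.4]
contact_force: [0.4, -0.2, -0.2]
opening: 0.997
gripper_force: 0.0
```

Request:
{"api": "step_arm", "payload": {
  "deltas": [
    [[0.5,1,0],0,0],
    [[0.5,1,0],0,0],
    [[0.5,1,0],0,0],
    [[0.5,1,0],0,0],
    [[0.5,1,0],0,0],
    [[0.5,1,0],0,0],
    [[0.5,1,0],0,0],
    [[0.5,1,0],0,0]
  ]
}}

```text
t: 1.65
eef_pos: [0.4705, -0.0855, 0.2522]
tcp_rot: [180.0, 0.1, 0.0]
contact_force: [0.7, -1.1, -1.5]
opening: 0.999
gripper_force: 0.0
```

```bash
python3 - <<'E'
from h import *
import pickle
st=get_state(); im=grab_frame("wrist"); pickle.dump((st,im),open("w1.pkl","wb")); print(st["eef_pos"],st["tcp_rot"])
cv2.imwrite("pics/w1.png",im[:,:,::-1])
E
```

```text
[ 0.47048764 -0.08548761  0.25222634] [1.79983302e+02 5.51195377e-02 3.14267919e-02]
```

View pics/w1.png

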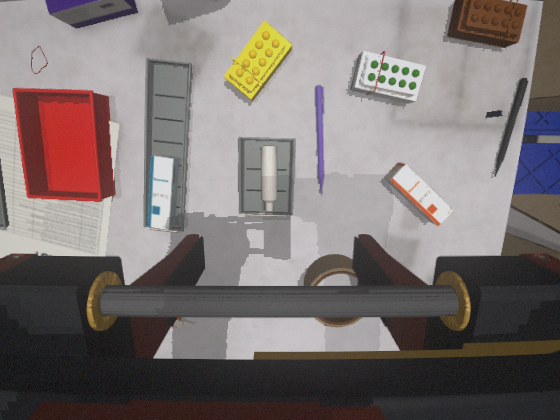

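Request:
{"api": "step_arm", "payload": {
  "deltas": [
    [[0.2,0.9,0],0,0],
    [[0.2,0.9,0],0,0],
    [[0.2,0.9,0],0,0],
    [[0.2,0.9,0],0,0],
    [[0.2,0.9,0],0,0],
    [[0.2,0.9,0],0,0],
    [[0.2,0.9,0],0,0]
  ]
}}

```text
t: 2.4
eef_pos: [0.5208, 0.1385, 0.2522]
tcp_rot: [179.9, 0.0, -0.1]
contact_force: [-0.3, -0.2, -0.8]
opening: 1.0
gripper_force: 0.0
```

```bash
python3 - <<'E'
from h import *
import pickle
st=get_state(); im=grab_frame("wrist"); pickle.dump((st,im),open("w2.pkl","wb")); print(st["eef_pos"],st["tcp_rot"])
cv2.imwrite("pics/w2.png",im[:,:,::-1])
E
```

```text
[0.52079698 0.13847933 0.25217099] [ 1.79938180e+02  4.71910731e-02 -6.40151356e-02]
```

View pics/w2.png

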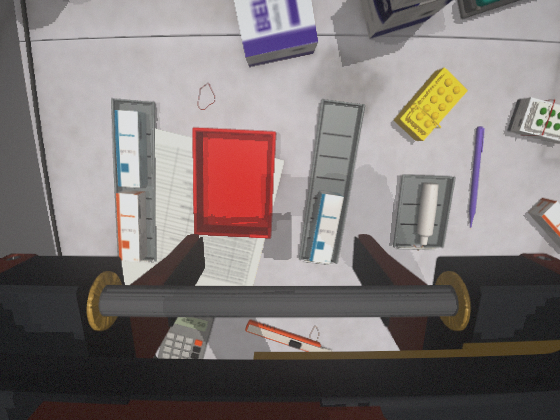

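Wrist views: w1 shows the red bin (65,145), blue_tray (168,145), strip_tray with tube (268,175), pack (390,77) and orange carton (420,193). w2 shows orange_tray (135,180) with the blue carton (128,147), the bin (234,182) and blue_tray (332,180). I'll measure the trays from their contours.

```bash
cat >> h.py <<'E'
def rect(mask,C,z,roi):
    x0,y0,x1,y1=roi; m=np.zeros_like(mask); m[y0:y1,x0:x1]=mask[y0:y1,x0:x1]
    cs=cv2.findContours(m,cv2.RETR_EXTERNAL,cv2.CHAIN_APPROX_NONE)[0]
    c=max(cs,key=cv2.contourArea)
    w=(ray(c[:,0],C,z)*1000).astype(np.float32)
    (cx,cy),(a,b),t=cv2.minAreaRect(w)
    if a<b:a,b,t=b,a,t+90
    t=(t+90)%180-90   # direction of the long side
    return np.round([cx,cy,a,b,t],1),c
E
python3 - <<'E'
from h import *
import pickle
for f,L in(("w1",[("btray",(135,45,200,245)),("stray",(225,125,308,225))]),("w2",[("otray",(100,85,165,275)),("btray",(290,90,370,275)),("stray",(380,165,465,255))])):
    st,im=pickle.load(open(f+".pkl","rb")); C=cam("wrist",st)
    hsv=cv2.cvtColor(im,cv2.COLOR_RGB2HSV)
    for n,r in L:
        x0,y0,x1,y1=r; v=hsv[y0:y1,x0:x1,2]; 
        th=cv2.threshold(v,0,255,cv2.THRESH_OTSU)[0]
        m=(hsv[...,2]<th).astype(np.uint8)*255
        m=cv2.morphologyEx(m,cv2.MORPH_OPEN,np.ones((3,3)))
        print(f,n,th,rect(m,C,.012,r)[0])
    red=((hsv[...,1]>150)&((hsv[...,0]<6)|(hsv[...,0]>174))).astype(np.uint8)*255
    print(f,"red",rect(red,C,.04,(0,80,290,240))[0])
E
```

```text
w1 btray 157.0 [517.1  59.8 266.6  79.7  -3.4]
w1 stray 157.0 [474.  -60.5 121.4  95.8  -1.5]
w1 red [525.4 193.3 137.8 104.8  -3.1]
w2 otray 159.0 [521.9 336.5 225.2  61.6  -5.8]
w2 btray 154.0 [519.5  67.3 225.1  62.1  -6.8]
w2 stray 153.0 [481.5 -65.6 108.6  83.3  -1.8]
w2 red [525.7 195.5 137.8 102.   -3.2]
```

```bash
python3 - <<'E'
from h import *
import pickle
st,im=pickle.load(open("w2.pkl","rb")); C=cam("wrist",st); hsv=cv2.cvtColor(im,cv2.COLOR_RGB2HSV)
print("V row 120 btray",hsv[120,305:375,2]); print("otray r147",hsv[147,105:165,2]); print("otray sat",hsv[147,105:165,1])
print("stray r190",hsv[190,385:460,2])
for th in(100,115,130,140):
    m=(hsv[...,2]<th).astype(np.uint8)*255; m=cv2.morphologyEx(m,cv2.MORPH_CLOSE,np.ones((5,5)))
    for n,r in[("otray",(100,85,165,275)),("btray",(290,90,370,275)),("stray",(380,165,465,255))]: print(th,n,rect(m,C,.012,r)[0])
E
```

```text
V row 120 btray [197 197 195 200 199 198 199 199 198 196 194 174 134 120 131 127  99 121
 147 153 156 154 154 151 153 149 153 151 151 153 150 150 153 150 150 153
 152 151 148 149 153 152 149 149 150 150 152 149 148 145 148 106  90  88
  85 104 147 127 170 179 179 181 182 186 185 185 189 189 192 191]
otray r147 [198 196 198 197 198 196 198 162 139 121 101 142 146 147 201 224 222 223
 223 224 221 224 224 225 223 224 224 224 225 227 225 226 225 176 118 116
 115 113 113 110 110 107 118 122 121 120 133 123 143 123 203 207 212 214
 213 212 212 209 209 207]
otray sat [  4   5   4   4   6   5   8   3   2   4   5 117 140 142  30   2   1   1
   2   1   1   1   1   2   0   1   2   1   3   3   3   3   1   6  13  13
  16  11  16  14  12   7   4   4   4   9  10   2   7   6   9  11  10   7
  11   7  10  10  10  11]
stray r190 [176 177 177 178 178 197 198 198 199 200 197 144 142 139 117 100 125 131
 129 135 133 135 134 136 133 133 133 134 130 132 133 134 113  97  96  97
  90  99 118 132 148 164 177 190 200 213 221 223 221 219 219 215 189 137
 129 130 130 130 129 129 110  90  88  90  84  81 100 135 162 200 197 197
 198 193 197]
100 otray [400.9 389.2  35.2  29.1 -89.4]
100 btray [519.8  67.1 220.2  54.8  -6.5]
100 stray [480.  -99.3 105.4  27.4 -12.2]
115 otray [576.6 331.8 114.4  55.9  -6.8]
115 btray [520.   67.2 222.6  57.6  -6.7]
115 stray [482.  -67.9 106.   74.8  -1.2]
130 otray [510.4 333.6 247.7  64.8  -2.6]
130 btray [519.1  67.5 225.3  60.9  -6.8]
130 stray [480.8 -65.3 108.9  82.3  -1.7]
140 otray [510.6 334.3 247.9  66.3  -2.6]
140 btray [518.2  67.8 227.9  61.5  -6.9]
140 stray [480.9 -65.6 109.1  82.8  -1.5]
```

Request:
{"api": "step_arm", "payload": {
  "deltas": [
    [[0,0.8,-0.4],-0.0167,0],
    [[0,0.8,-0.4],-0.0167,0],
    [[0,0.8,-0.4],-0.0167,0],
    [[0,0.8,-0.4],-0.0167,0],
    [[0,0.8,-0.4],-0.0167,0],
    [[0,0.8,-0.4],-0.0167,0],
    [[0,0.8,-0.4],-0.0167,0]
  ]
}}

```text
t: 3.15
eef_pos: [0.5215, 0.3378, 0.1524]
tcp_rot: [179.9, 0.0, -6.1]
contact_force: [-1.0, -0.7, 0.9]
opening: 1.002
gripper_force: 0.0
```

```bash
python3 - <<'E'
from h import *
import pickle
st=get_state(); im=grab_frame("wrist"); pickle.dump((st,im),open("w3.pkl","wb")); print(st["eef_pos"],st["tcp_rot"])
cv2.imwrite("pics/w3.png",im[:,:,::-1])
C=cam("wrist",st); print(proj([[.522,.336,.012],[.58,.332,.029]],C))
E
```

```text
[0.52151933 0.33777674 0.15235587] [ 1.79891955e+02  1.25581137e-03 -6.12224901e+00]
[[278.29822694 199.81806496]
 [276.02710946 143.38046342]]
```

View pics/w3.png

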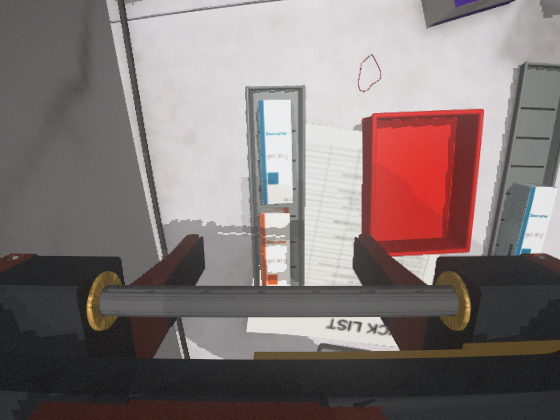

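Close view: blue carton top spans about (258..293, 98..206) in orange_tray, with rim corners at (247,87) and (306,86). I'll measure both.

```bash
python3 - <<'E'
from h import *
import pickle
st,im=pickle.load(open("w3.pkl","rb")); C=cam("wrist",st); hsv=cv2.cvtColor(im,cv2.COLOR_RGB2HSV)
blue=((hsv[...,0]>90)&(hsv[...,0]<125)&(hsv[...,1]>70))
m=((hsv[...,2]>185)|blue).astype(np.uint8)*255
m=cv2.morphologyEx(m,cv2.MORPH_OPEN,np.ones((3,3)))
print("carton",rect(m,C,.029,(252,94,299,208))[0])
# tray rim edges per row / col -> world lines
print(hsv[92,240:312,2]); print(hsv[200,240:312,2]); print(hsv[80:95,275,2])
for r in (92,200):
    print(ray([[246.5,r],[305.5,r]],C,.012).round(4))
E
```

```text
carton [571.2 333.   97.8  29.7  -4.2]
[220 220 219 222 219 124 135 173 124  92 109 107 118 118 119 121 121 121
 119 122 129 166 168 167 165 167 166 166 159 121 122 121 120 121 138 171
 171 171 171 170 167 171 173 170 158 123 123 125 142 172 171 171 171 174
 173 173 173 158 120 105 103 110 123 152 152 175 219 225 226 224 223 224]
[212 197 197 199 197 199 200 199 187 134 122 129 118  95 105 103 118 139
 138 137 129 106 134 158 145 148 148 174 219 226 229 229 228 229 227 228
 229 228 227 229 228 230 228 225 212 192 195 201 217 209 207 218 195 134
 142 144 145 139 121  98  99 102 115 130 139 178 220 220 219 217 216 215]
[225 224 223 224 223 224 156 137 101  92 116 124 171 168 169]
[[0.6312 0.3553]
 [0.6251 0.2985]]
[[0.5254 0.3691]
 [0.5188 0.3077]]
```

Request:
{"api": "step_arm", "payload": {
  "deltas": [
    [[0.2,-0.02,-0.1],0.0055,0.4],
    [[0.2,-0.02,-0.3],0.0055,0.4],
    [[0.2,-0.02,-0.4],0.0055,0.4],
    [[0.2,-0.02,-0.46],0.0055,0.4],
    [[0.2,-0.02,-0.51],0.0055,0.4],
    [[0.2,-0.02,-0.54],0.0055,0.4],
    [[0.2,-0.02,-0.54],0.0055,0.4]
  ],
  "grip_force": 12
}}

```text
t: 3.9
eef_pos: [0.5709, 0.335, 0.018]
tcp_rot: [-180.0, -0.0, -4.0]
contact_force: [-0.7, -0.6, 0.3]
opening: 0.599
gripper_force: 0.0
```

```bash
python3 - <<'E'
from h import *
st=get_state(); print(st["eef_pos"],st["tcp_rot"],st["opening"],st["contact_force"])
E
```

```text
[0.57088807 0.33504302 0.01802726] [-1.79995709e+02 -3.09684892e-02 -4.03361370e+00] 0.5990976198212672 [-0.65513931 -0.62588963  0.33260085]
```

Request:
{"api": "step_arm", "payload": {
  "deltas": [
    [[0,-0.008,-0.008],0,0.4],
    [[0,-0.008,-0.008],0,1],
    [[0,-0.008,-0.008],0,1],
    [[0,-0.008,-0.008],0,1],
    [[0,-0.008,-0.008],0,1],
    [[0,-0.008,-0.008],0,1]
  ],
  "grip_force": 12
}}

```text
t: 4.5
eef_pos: [0.5709, 0.3335, 0.0162]
tcp_rot: [-180.0, -0.0, -4.0]
contact_force: [0.1, -1.0, 4.8]
opening: 0.354
gripper_force: 12.0
```

Request:
{"api": "step_arm", "payload": {
  "deltas": [
    [[0,0,0.04],0,1],
    [[0,0,0.12],0,1],
    [[0,0,0.3],0,1],
    [[0,0,0.4],0,1],
    [[0,0,0.4],0,1]
  ]
}}

```text
t: 5.0
eef_pos: [0.5726, 0.3349, 0.1207]
tcp_rot: [-179.8, -0.3, -4.0]
contact_force: [0.5, 0.4, -0.2]
opening: 0.351
gripper_force: 12.0
```

Request:
{"api": "step_arm", "payload": {
  "deltas": [
    [[0,-1,0],-0.0075,1],
    [[0,-1,0],-0.0075,1],
    [[0,-1,0],-0.0075,1],
    [[0,-1,0],-0.0075,1],
    [[0,-1,0],-0.0075,1],
    [[0,-1,0],-0.0075,1],
    [[0,-1,0],-0.0075,1]
  ]
}}

```text
t: 5.7
eef_pos: [0.5704, 0.0815, 0.1152]
tcp_rot: [180.0, 0.0, -6.9]
contact_force: [-0.7, 0.5, 0.8]
opening: 0.353
gripper_force: 12.0
```

```bash
python3 - <<'E'
from h import *
import pickle
st=get_state(); im=grab_frame("wrist"); pickle.dump((st,im),open("w4.pkl","wb")); print(st["eef_pos"],st["tcp_rot"])
cv2.imwrite("pics/w4.png",im[:,:,::-1])
E
```

```text
[0.57035954 0.08147347 0.11523704] [ 1.79972042e+02  4.60086352e-02 -6.91821383e+00]
```

View pics/w4.png

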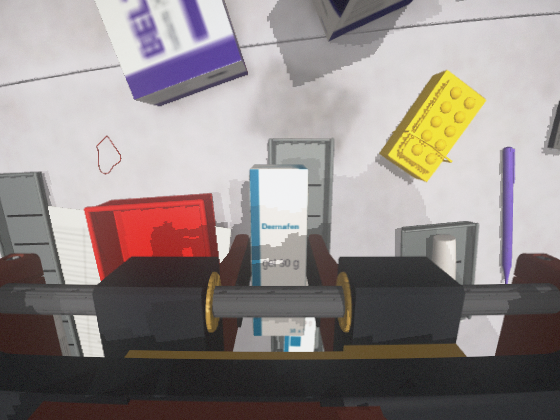

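Carton held level: its far end is at (250..307,166) and the blue_tray far rim corners are at (268,139) and (333,139). I'll compute the offset.

```bash
python3 - <<'E'
from h import *
import pickle
st,im=pickle.load(open("w4.pkl","rb")); C=cam("wrist",st); hsv=cv2.cvtColor(im,cv2.COLOR_RGB2HSV)
v=hsv[...,2]
print(v[142,262:340]); print(v[195,310:340]); print(v[132:145,300]); print(v[158:172,280])
print("tray",ray([[267.5,139],[333.5,139]],C,.012),"carton end",ray([[250,166.5],[307,166.5]],C,.128))
E
```

```text
[218 216 215 214 214 196 128 145 165 135 111 108 108 105 110 119 118 120
 124 121 124 120 121 119 117 116 119 115 102 104 110 123 122 120 117 113
 117 115 115 116 115 115 114 116 117 123 120 118 109 106 110 113 111 113
 114 114 110 111 116 119 126 129 118 100  95  97  99 100 110 139 151 143
 159 179 181 178 180 180]
[156 158 156 155 157 154 154 155 156 153 155 153 153 141 105 102 101 101
 106 124 137 145 181 208 209 210 211 208 210 210]
[185 186 184 188 189 187 156 166 145 112 115 162 174]
[172 173 170 167 171 173 151 142 148 155 195 239 242 242]
tray [[0.63370487 0.08182716]
 [0.62683991 0.02434861]] carton end [[0.62156044 0.08819928]
 [0.61811425 0.05971966]]
```

Request:
{"api": "step_arm", "payload": {
  "deltas": [
    [[0,-0.079,0],0,1],
    [[0,-0.079,-0.15],0,1],
    [[0,-0.079,-0.28],0,1],
    [[0,-0.079,-0.34],0,1],
    [[0,-0.079,-0.365],0,1],
    [[0,-0.079,-0.365],0,1],
    [[0,-0.079,-0.365],0,1]
  ]
}}

```text
t: 6.45
eef_pos: [0.5715, 0.0644, 0.0255]
tcp_rot: [-180.0, -0.1, -6.7]
contact_force: [0.7, 0.8, -0.3]
opening: 0.354
gripper_force: 12.0
```

Request:
{"api": "step_arm", "payload": {
  "deltas": [
    [[0,-0.009,0],0,1],
    [[0,-0.009,-0.015],0,1],
    [[0,-0.009,-0.028],0,1],
    [[0,-0.009,-0.034],0,1],
    [[0,-0.009,-0.037],0,1],
    [[0,-0.009,-0.037],0,1]
  ]
}}

```text
t: 7.05
eef_pos: [0.5706, 0.061, 0.016]
tcp_rot: [180.0, -0.0, -6.7]
contact_force: [-2.5, -1.6, 9.5]
opening: 0.359
gripper_force: 12.0
```

Request:
{"api": "step_arm", "payload": {
  "deltas": [
    [[0,0,0],0,0.45],
    [[0,0,0],0,0.45],
    [[0,0,0],0,0.45],
    [[0,0,0.05],0,0.45],
    [[0,0,0.2],0,0.45],
    [[0,0,0.4],0,0.45],
    [[0,0,0.5],0,0.45]
  ]
}}

```text
t: 7.75
eef_pos: [0.5721, 0.062, 0.1448]
tcp_rot: [-179.9, -0.2, -6.7]
contact_force: [-0.1, 0.8, 0.0]
opening: 0.553
gripper_force: 0.0
```

Request:
{"api": "step_arm", "payload": {
  "deltas": [
    [[-0.5,-0.5,0.05],0.0147,0.45],
    [[-0.5,-0.5,0.05],0.0147,0.45],
    [[-0.5,-0.5,0.05],0.0147,0.45],
    [[-0.5,-0.5,0.05],0.0147,0.45],
    [[-0.5,-0.5,0.05],0.0147,0.45],
    [[-0.5,-0.5,0.05],0.0147,0.45]
  ]
}}

```text
t: 8.35
eef_pos: [0.4461, -0.064, 0.1536]
tcp_rot: [180.0, -0.1, -1.5]
contact_force: [-0.1, -0.6, 0.4]
opening: 0.551
gripper_force: 0.0
```

```bash
python3 - <<'E'
from h import *
import pickle
st=get_state(); im=grab_frame("wrist"); pickle.dump((st,im),open("w5.pkl","wb")); print(st["eef_pos"],st["tcp_rot"])
cv2.imwrite("pics/w5.png",im[:,:,::-1])
E
```

```text
[ 0.44614758 -0.06396017  0.15364943] [ 1.79976412e+02 -1.08977397e-01 -1.49996003e+00]
```

View pics/w5.png

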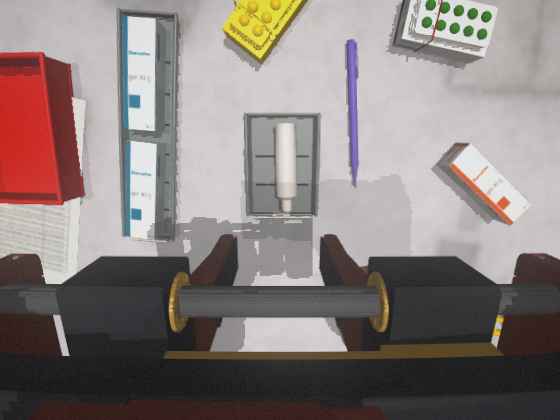

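Blue carton now lies behind the blue stock at (142,72). The tube body is at (277..297, 123..212) in the strip tray, whose rim spans (245..320, 113..217). The orange carton is at (485,183).

```bash
python3 - <<'E'
from h import *
import pickle
st,im=pickle.load(open("w5.pkl","rb")); C=cam("wrist",st); hsv=cv2.cvtColor(im,cv2.COLOR_RGB2HSV)
v=hsv[...,2]
print(v[140,240:326]); print(v[190,240:326])
m=(v>170).astype(np.uint8)*255
print("tube",rect(m,C,.014,(262,117,310,214))[0])
print("tray",ray([[245,113.5],[321,113.5],[246,216.5],[318.5,216.5]],C,.012).round(4))
org=((hsv[...,0]<18)&(hsv[...,1]>110)).astype(np.uint8)
print("orange px",cv2.boundingRect(org[120:240,430:545]))
s=hsv[135:230,435:535]; 
# carton top: brighter than the table
print("table V",np.median(s[-10:,:20,2]),"top V",hsv[178,478:486,2])
E
```

```text
[212 211 213 202 160 136 159 119  96 102 107 120 154 155 157 154 155 154
 155 154 158 152 155 158 156 156 156 153 157 155 156 157 157 144 110 123
 155 180 194 206 214 220 224 228 232 232 232 231 229 227 223 219 214 201
 183 155 135 149 159 160 156 158 160 158 157 158 158 158 158 159 157 159
 141 101  99  92  96 133 141 135 172 211 212 211 212 210]
[212 207 190 190 177 127 116 126 113  94 101 101 116 130 130 130 132 128
 129 131 130 131 130 131 132 134 131 131 131 135 132 132 132 130 120  93
 111 141 163 173 182 191 198 201 211 213 215 216 215 213 209 204 201 191
 184 174 151 132 131 134 132 132 133 133 133 134 133 131 134 134 126 100
  86  89  89  95 121 129 147 188 183 185 186 184 183 185]
tube [487.1 -74.1  74.5  18.5  -0.7]
tray [[ 0.5344 -0.0348]
 [ 0.5325 -0.1097]
 [ 0.4294 -0.0305]
 [ 0.4274 -0.1078]]
orange px (20, 24, 63, 81)
table V 205.0 top V [228 228 229 229 229 230 230 230]
```

Request:
{"api": "step_arm", "payload": {
  "deltas": [
    [[0.152,-0.04,-0.1],0.002,0.64],
    [[0.152,-0.04,-0.3],0.002,0.64],
    [[0.152,-0.04,-0.42],0.002,0.64],
    [[0.152,-0.04,-0.46],0.002,0.64],
    [[0.152,-0.04,-0.46],0.002,0.64],
    [[0.152,-0.04,-0.46],0.002,0.64]
  ]
}}

```text
t: 9.0
eef_pos: [0.4848, -0.073, 0.0387]
tcp_rot: [-180.0, -0.1, -0.6]
contact_force: [-0.2, 0.0, 1.0]
opening: 0.363
gripper_force: 0.0
```

Request:
{"api": "step_arm", "payload": {
  "deltas": [
    [[0,-0.004,-0.06],0,0.64],
    [[0,-0.004,-0.1],0,0.64],
    [[0,-0.004,-0.113],0,0.64],
    [[0,-0.004,-0.113],0,1],
    [[0,-0.004,-0.113],0,1],
    [[0,-0.004,-0.113],0,1],
    [[0,-0.004,-0.113],0,1]
  ],
  "grip_force": 10
}}

```text
t: 9.7
eef_pos: [0.484, -0.0748, 0.0099]
tcp_rot: [180.0, -0.0, -0.7]
contact_force: [-0.7, 0.1, 4.2]
opening: 0.241
gripper_force: 10.0
```

Request:
{"api": "step_arm", "payload": {
  "deltas": [
    [[0,0,0.04],0,1],
    [[0,0,0.12],0,1],
    [[0,0,0.3],0,1],
    [[0,0,0.45],0,1],
    [[0,0,0.45],0,1]
  ]
}}

```text
t: 10.2
eef_pos: [0.4866, -0.0749, 0.1271]
tcp_rot: [179.9, -0.5, -0.7]
contact_force: [-0.2, -0.5, -1.3]
opening: 0.243
gripper_force: 10.0
```

Request:
{"api": "step_arm", "payload": {
  "deltas": [
    [[0.16,1,0],-0.006,1],
    [[0.16,1,0],-0.006,1],
    [[0.16,1,0],-0.006,1],
    [[0.16,1,0],-0.006,1],
    [[0.16,1,0],-0.006,1],
    [[0.16,1,0],-0.006,1]
  ]
}}

```text
t: 10.8
eef_pos: [0.5229, 0.1834, 0.1223]
tcp_rot: [-179.7, -0.0, -2.4]
contact_force: [-0.4, -0.2, -0.2]
opening: 0.244
gripper_force: 10.0
```

Request:
{"api": "step_arm", "payload": {
  "deltas": [
    [[0,0.08,0],0,1],
    [[0,0.08,-0.15],0,1],
    [[0,0.08,-0.3],0,1],
    [[0,0.08,-0.4],0,1],
    [[0,0.08,-0.42],0,1],
    [[0,0.08,-0.42],0,1]
  ]
}}

```text
t: 11.4
eef_pos: [0.523, 0.1948, 0.0164]
tcp_rot: [180.0, 0.1, -2.9]
contact_force: [0.7, 0.2, -0.5]
opening: 0.242
gripper_force: 10.0
```

Request:
{"api": "step_arm", "payload": {
  "deltas": [
    [[0,0,-0.014],0,1],
    [[0,0,-0.022],0,1],
    [[0,0,-0.025],0,1],
    [[0,0,-0.025],0,1]
  ]
}}

```text
t: 11.8
eef_pos: [0.524, 0.1953, 0.0112]
tcp_rot: [-180.0, -0.1, -2.9]
contact_force: [0.6, -0.9, -0.7]
opening: 0.24
gripper_force: 10.0
```

Request:
{"api": "step_arm", "payload": {
  "deltas": [
    [[0,0,-0.025],0,0.6],
    [[0,0,-0.025],0,0.6],
    [[0,0,-0.025],0,0.6],
    [[0,0,0.05],0,0.6],
    [[0,0,0.2],0,0.6],
    [[0,0,0.4],0,0.6],
    [[0,0,0.5],0,0.6]
  ]
}}

```text
t: 12.5
eef_pos: [0.5247, 0.1962, 0.1394]
tcp_rot: [-179.9, -0.2, -2.9]
contact_force: [-0.0, 0.2, -0.2]
opening: 0.4
gripper_force: 0.0
```

Request:
{"api": "step_arm", "payload": {
  "deltas": [
    [[-0.2,-1,0.04],0.06,0.4],
    [[-0.2,-1,0.04],0.06,0.4],
    [[-0.2,-1,0.04],0.06,0.4],
    [[-0.2,-1,0.04],0.06,0.4],
    [[-0.2,-1,0.04],0.06,0.4],
    [[-0.2,-1,0.04],0.06,0.4]
  ]
}}

```text
t: 13.1
eef_pos: [0.472, -0.0613, 0.1456]
tcp_rot: [179.9, 0.1, 18.3]
contact_force: [-0.6, -0.0, -0.5]
opening: 0.602
gripper_force: 0.0
```

Request:
{"api": "step_arm", "payload": {
  "deltas": [
    [[-0.2,-0.98,0],0.06,0.4],
    [[-0.2,-0.98,0],0.06,0.4],
    [[-0.2,-0.98,0],0.06,0.4],
    [[-0.2,-0.98,0],0.06,0.4],
    [[-0.2,-0.98,0],0.06,0.4],
    [[-0.2,-0.98,0],0.06,0.4],
    [[-0.2,-0.98,0],0.06,0.4]
  ]
}}

```text
t: 13.8
eef_pos: [0.4231, -0.3014, 0.1454]
tcp_rot: [-180.0, 0.0, 40.1]
contact_force: [0.1, 0.9, 0.5]
opening: 0.598
gripper_force: 0.0
```

```bash
python3 - <<'E'
from h import *
import pickle
st=get_state(); im=grab_frame("wrist"); pickle.dump((st,im),open("w6.pkl","wb")); print(st["eef_pos"],st["tcp_rot"])
cv2.imwrite("pics/w6.png",im[:,:,::-1])
E
```

```text
[ 0.42307587 -0.30139789  0.14539017] [-1.79989470e+02  1.65842485e-03  4.01023983e+01]
```

View pics/w6.png

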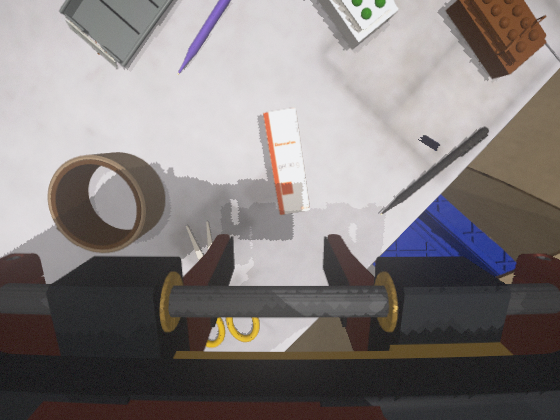

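Orange carton top corners are about (264,112), (295,107), (309,208) and (281,214).

```bash
python3 - <<'E'
from h import *
import pickle
st,im=pickle.load(open("w6.pkl","rb")); C=cam("wrist",st); hsv=cv2.cvtColor(im,cv2.COLOR_RGB2HSV)
v=hsv[...,2]; print(v[160,255:320])
o=(hsv[...,0]<20)&(hsv[...,1]>110)
for th in(222,228):
    m=((v>th)|o).astype(np.uint8)*255; m=cv2.morphologyEx(m,cv2.MORPH_OPEN,np.ones((3,3)))
    print(th,rect(m,C,.026,(255,98,318,222))[0])
w=ray([[264,112],[295,107],[309,208],[281,214]],C,.026)*1000; print(w.round(1),cv2.minAreaRect(w.astype(np.float32)))
E
```

```text
[222 222 223 223 223 223 221 224 212 164 163 165 164 163 163 187 222 225
 225 228 233 239 240 241 241 241 241 241 241 241 241 241 241 241 242 241
 241 242 241 242 242 241 241 242 241 242 241 233 208 225 225 224 223 224
 223 223 221 221 220 223 222 223 222 223 221]
222 [ 462.4 -272.5  109.8   49.    58.7]
228 [ 459.6 -281.3   97.    29.6   49.1]
[[ 480.7 -235.9]
 [ 502.3 -254.6]
 [ 439.7 -326.9]
 [ 417.4 -309.8]] ((459.8876647949219, -282.128662109375), (97.38238525390625, 28.55112075805664), 49.4058952331543)
```

Request:
{"api": "step_arm", "payload": {
  "deltas": [
    [[0.146,0.08,-0.1],0.0256,0.4],
    [[0.146,0.08,-0.25],0.0256,0.4],
    [[0.146,0.08,-0.36],0.0256,0.4],
    [[0.146,0.08,-0.42],0.0256,0.4],
    [[0.146,0.08,-0.44],0.0256,0.4],
    [[0.146,0.08,-0.44],0.0256,0.4]
  ]
}}

```text
t: 14.45
eef_pos: [0.4606, -0.2787, 0.0359]
tcp_rot: [-180.0, -0.0, 49.6]
contact_force: [0.3, -0.2, -0.6]
opening: 0.605
gripper_force: 0.0
```

Request:
{"api": "step_arm", "payload": {
  "deltas": [
    [[-0.004,-0.009,-0.05],0,0.4],
    [[-0.004,-0.009,-0.08],0,0.4],
    [[-0.004,-0.009,-0.09],0,0.4],
    [[-0.004,-0.009,-0.09],0,1],
    [[-0.004,-0.009,-0.09],0,1],
    [[-0.004,-0.009,-0.09],0,1],
    [[-0.004,-0.009,-0.09],0,1],
    [[-0.004,-0.009,-0.09],0,1]
  ],
  "grip_force": 12
}}

```text
t: 15.25
eef_pos: [0.4593, -0.2821, 0.0134]
tcp_rot: [180.0, -0.0, 49.5]
contact_force: [-0.0, -0.1, 3.0]
opening: 0.349
gripper_force: 12.0
```

Request:
{"api": "step_arm", "payload": {
  "deltas": [
    [[0,0,0.04],0,1],
    [[0,0,0.12],0,1],
    [[0,0,0.3],-0.01,1],
    [[0,0,0.45],-0.02,1],
    [[0,0,0.45],-0.03,1]
  ]
}}

```text
t: 15.75
eef_pos: [0.462, -0.283, 0.1314]
tcp_rot: [179.5, -0.2, 38.6]
contact_force: [0.0, -0.2, -0.7]
opening: 0.348
gripper_force: 12.0
```

Request:
{"api": "step_arm", "payload": {
  "deltas": [
    [[0.15,1,0],-0.05,1],
    [[0.15,1,0],-0.05,1],
    [[0.15,1,0],-0.05,1],
    [[0.15,1,0],-0.05,1],
    [[0.15,1,0],-0.05,1]
  ]
}}

```text
t: 16.25
eef_pos: [0.4956, -0.0367, 0.1265]
tcp_rot: [180.0, -0.0, 20.7]
contact_force: [0.8, -0.2, 0.2]
opening: 0.349
gripper_force: 12.0
```

Request:
{"api": "step_arm", "payload": {
  "deltas": [
    [[0.15,1,0],-0.05,1],
    [[0.15,1,0],-0.05,1],
    [[0.15,1,0],-0.05,1],
    [[0.15,1,0],-0.05,1],
    [[0.15,1,0],-0.05,1]
  ]
}}

```text
t: 16.75
eef_pos: [0.5314, 0.2019, 0.1265]
tcp_rot: [180.0, -0.0, 2.7]
contact_force: [1.6, 0.1, -0.5]
opening: 0.351
gripper_force: 12.0
```

Request:
{"api": "step_arm", "payload": {
  "deltas": [
    [[0.15,0.45,0],-0.022,1],
    [[0.15,0.45,0],-0.022,1],
    [[0.15,0.45,0],-0.022,1],
    [[0.15,0.45,0],-0.022,1],
    [[0.15,0.45,0],-0.022,1]
  ]
}}

```text
t: 17.25
eef_pos: [0.5685, 0.3117, 0.1256]
tcp_rot: [179.9, 0.0, -5.2]
contact_force: [0.0, -1.0, -0.3]
opening: 0.349
gripper_force: 12.0
```

```bash
python3 - <<'E'
from h import *
import pickle
st=get_state(); im=grab_frame("wrist"); pickle.dump((st,im),open("w7.pkl","wb")); print(st["eef_pos"],st["tcp_rot"])
cv2.imwrite("pics/w7.png",im[:,:,::-1])
E
```

```text
[0.56851357 0.31171536 0.12561025] [ 1.79947147e+02  3.56918711e-02 -5.15112413e+00]
```

View pics/w7.png

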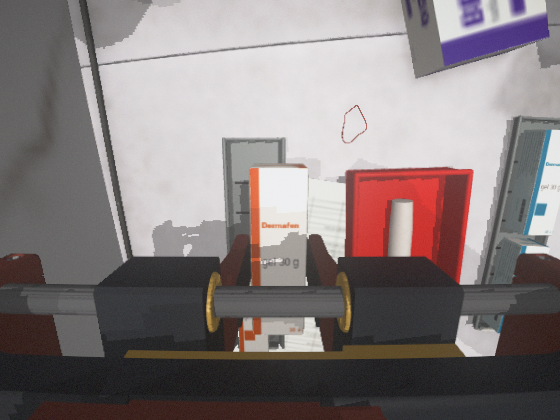

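Carton held straight: far end at (250..307,166). The empty rear of orange_tray has rim corners at (223,139) and (285,138), and the tube lies in the bin at (400,228).

```bash
python3 - <<'E'
from h import *
import pickle
st,im=pickle.load(open("w7.pkl","rb")); C=cam("wrist",st); v=cv2.cvtColor(im,cv2.COLOR_RGB2HSV)[...,2]
print(v[145,215:295]); print(v[132:146,255]); print(v[160:172,280]); print(v[205,215:240]); print(v[180,244:315])
a=ray([[222.5,138.5],[285.5,138.5]],C,.012);b=ray([[250,167],[307,167]],C,.1385)
print(a,b)
y=np.radians(-5.3); u=np.array([np.cos(y),np.sin(y)])
T=a.mean(0)-.1125*u; c=b.mean(0)-.0495*u; print("tray",T,"place",T+.052*u,"carton",c)
E
```

```text
[222 222 224 223 226 223 221 141 147 154 125 102 108 110 111 130 161 160
 162 161 161 163 162 164 163 162 160 162 164 162 162 162 164 164 164 162
 165 167 168 165 167 165 167 167 167 165 167 168 168 168 168 165 165 169
 168 171 167 168 170 168 170 171 162 123 110 108 115 141 157 147 169 216
 218 228 228 228 228 228 228 228]
[228 228 229 228 227 210 175 144 112 116 128 158 166 167]
[108 106 108 138 151 158 174 199 236 239 240 240]
[222 220 221 220 219 219 219 220 220 208 132 144 131 102 104 104 105 108
 125 137 137 141 140 141 141]
[115 117 123 122 128 170 222 227 229 228 229 229 230 232 234 238 238 239
 239 240 239 240 240 240 240 240 240 240 240 240 240 240 240 240 240 240
 240 240 240 241 240 240 240 240 240 240 240 240 240 240 240 240 240 240
 240 241 240 240 240 240 240 240 239 229 200 234 233 234 233 233 234]
[[0.63597701 0.35516976]
 [0.63074983 0.29801773]] [[0.61921057 0.32007487]
 [0.61664404 0.29151436]]
tray [0.52134439 0.33698544] place [0.57312208 0.33218217] carton [0.56863893 0.31036696]
```

Request:
{"api": "step_arm", "payload": {
  "deltas": [
    [[0.016,0.085,0],0,1],
    [[0.016,0.085,-0.15],0,1],
    [[0.016,0.085,-0.28],0,1],
    [[0.016,0.085,-0.36],0,1],
    [[0.016,0.085,-0.38],0,1],
    [[0.016,0.085,-0.38],0,1],
    [[0.016,0.085,-0.38],0,1]
  ]
}}

```text
t: 18.0
eef_pos: [0.5739, 0.3332, 0.0322]
tcp_rot: [-179.9, -0.1, -5.2]
contact_force: [-0.2, -0.5, -0.9]
opening: 0.352
gripper_force: 12.0
```

Request:
{"api": "step_arm", "payload": {
  "deltas": [
    [[0,0,-0.03],0,1],
    [[0,0,-0.05],0,1],
    [[0,0,-0.058],0,1],
    [[0,0,-0.062],0,1],
    [[0,0,-0.064],0,1],
    [[0,0,-0.064],0,1]
  ]
}}

```text
t: 18.6
eef_pos: [0.5729, 0.3334, 0.0163]
tcp_rot: [180.0, -0.0, -5.2]
contact_force: [-4.3, -3.9, 12.5]
opening: 0.351
gripper_force: 12.0
```

Request:
{"api": "step_arm", "payload": {
  "deltas": [
    [[0,0,0],0,0.45],
    [[0,0,0],0,0.45],
    [[0,0,0],0,0.45],
    [[0,0,0.05],0,0.45],
    [[0,0,0.2],0,0.45],
    [[0,0,0.4],0,0.45],
    [[0,0,0.56],0,0.45]
  ]
}}

```text
t: 19.3
eef_pos: [0.573, 0.3341, 0.1578]
tcp_rot: [-179.9, -0.0, -5.2]
contact_force: [1.1, 0.2, 0.0]
opening: 0.552
gripper_force: 0.0
```

Request:
{"api": "step_arm", "payload": {
  "deltas": [
    [[0,-1,0],0.1,0.3],
    [[0,-1,0],0.1,0.3],
    [[0,-1,0],0.1,0.3],
    [[0,-1,0],0.1,0.3],
    [[0,-1,0],0.1,0.3]
  ]
}}

```text
t: 19.8
eef_pos: [0.5728, 0.0817, 0.1555]
tcp_rot: [180.0, -0.0, 31.1]
contact_force: [1.3, 0.0, 0.1]
opening: 0.702
gripper_force: 0.0
```

Request:
{"api": "step_arm", "payload": {
  "deltas": [
    [[0.04,-1,0],0.1,0.1],
    [[0.04,-1,0],0.1,0.1],
    [[0.04,-1,0],0.1,0.1],
    [[0.04,-1,0],0.1,0.1],
    [[0.04,-1,0],0.1,0.1]
  ]
}}

```text
t: 20.3
eef_pos: [0.5827, -0.1659, 0.1556]
tcp_rot: [179.9, -0.0, 67.1]
contact_force: [1.4, 0.2, 0.4]
opening: 0.901
gripper_force: 0.0
```

Request:
{"api": "step_arm", "payload": {
  "deltas": [
    [[0.08,-0.44,0],0.04,0.1],
    [[0.08,-0.44,0],0.04,0.1],
    [[0.08,-0.44,0],0.04,0.1],
    [[0.08,-0.44,0],0.04,0.1],
    [[0.08,-0.44,0],0.04,0.1]
  ]
}}

```text
t: 20.8
eef_pos: [0.603, -0.2717, 0.155]
tcp_rot: [180.0, -0.1, 81.2]
contact_force: [-0.6, 1.0, -0.1]
opening: 0.903
gripper_force: 0.0
```

```bash
python3 - <<'E'
from h import *
import pickle
st=get_state(); im=grab_frame("wrist"); pickle.dump((st,im),open("w8.pkl","wb")); print(st["eef_pos"],st["tcp_rot"],st["joint_positions"])
cv2.imwrite("pics/w8.png",im[:,:,::-1])
E
```

```text
[ 0.60295527 -0.27167543  0.15504531] [ 1.79994511e+02 -7.07137648e-02  8.12486389e+01] [ 47.03801773  36.6749397  -41.42868551  88.08260042  25.75011284
  65.10290108  -8.48216651]
```

View pics/w8.png

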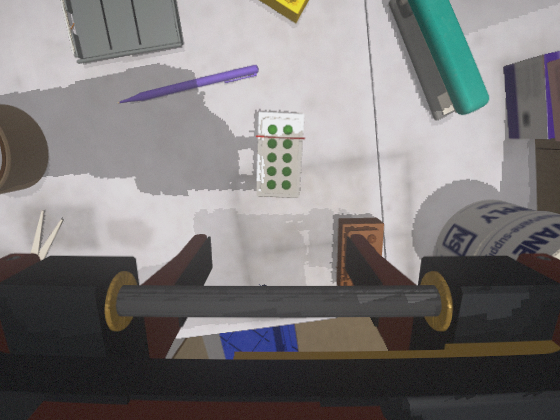

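The pack is at (256..304, 110..197) with a red band. The brown look-alike at (360,245) needs clearance, so I'll check it.

```bash
python3 - <<'E'
from h import *
import pickle
st,im=pickle.load(open("w8.pkl","rb")); C=cam("wrist",st); hsv=cv2.cvtColor(im,cv2.COLOR_RGB2HSV); v=hsv[...,2]
print("brown",ray([[339,217],[382,221]],C,.024),ray([407,154],cam("top"),.02))
for z in(.024,.037): print(z,ray([[258,112],[304,112],[300,197],[256,197]],C,z).round(4))
g=((hsv[...,0]>40)&(hsv[...,0]<85)&(hsv[...,1]>80)).astype(np.uint8)*255
n,_,s,c=cv2.connectedComponentsWithStats(g[100:205,245:315]); k=[c[i]+[245,100] for i in range(1,n) if s[i,4]>15]
w=ray(k,C,.026)*1000; print(len(k),w.mean(0),cv2.minAreaRect(w.astype(np.float32)))
cv2.imwrite("pics/w8c.png",cv2.resize(im[90:260,210:400,::-1],None,fx=3.5,fy=3.5))
E
```

```text
brown [[ 0.66142816 -0.29625953]
 [ 0.70534917 -0.307385  ]] [[ 0.67908934 -0.34523536]]
0.024 [[ 0.5962 -0.1817]
 [ 0.6394 -0.1883]
 [ 0.6245 -0.2693]
 [ 0.5804 -0.2626]]
0.037 [[ 0.5968 -0.1829]
 [ 0.6381 -0.1892]
 [ 0.6239 -0.2666]
 [ 0.5818 -0.2602]]
10 [ 609.3510406  -226.80896475] ((609.3671875, -226.880859375), (53.36344528198242, 14.935738563537598), 79.66342163085938)
```

View pics/w8c.png

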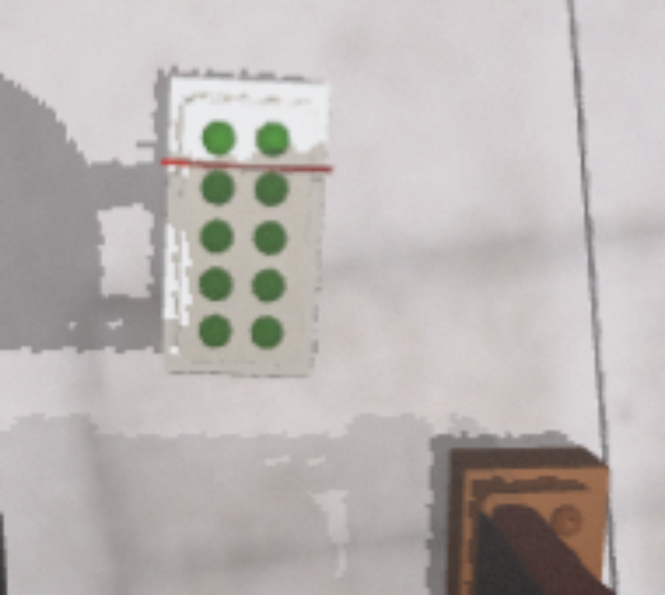

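Request:
{"api": "step_arm", "payload": {
  "deltas": [
    [[0.027,0.183,-0.1],-0.0043,0.2],
    [[0.027,0.183,-0.25],-0.0043,0.2],
    [[0.027,0.183,-0.4],-0.0043,0.2],
    [[0.027,0.183,-0.47],-0.0043,0.2],
    [[0.027,0.183,-0.48],-0.0043,0.2],
    [[0.027,0.183,-0.48],-0.0043,0.2]
  ]
}}

```text
t: 21.45
eef_pos: [0.6102, -0.2271, 0.0356]
tcp_rot: [180.0, -0.0, 79.7]
contact_force: [-0.0, 0.1, -0.2]
opening: 0.8
gripper_force: 0.0
```

Request:
{"api": "step_arm", "payload": {
  "deltas": [
    [[0,0.004,-0.05],0,0.2],
    [[0,0.004,-0.08],0,0.2],
    [[0,0.004,-0.094],0,0.2],
    [[0,0.004,-0.094],0,1],
    [[0,0.004,-0.094],0,1],
    [[0,0.004,-0.094],0,1],
    [[0,0.004,-0.094],0,1],
    [[0,0.004,-0.094],0,1]
  ],
  "grip_force": 15
}}

```text
t: 22.25
eef_pos: [0.6099, -0.2269, 0.0115]
tcp_rot: [180.0, 0.0, 79.7]
contact_force: [-0.4, -0.7, 1.9]
opening: 0.513
gripper_force: 14.9
```

Request:
{"api": "step_arm", "payload": {
  "deltas": [
    [[0,0,0.04],0,1],
    [[0,0,0.12],0,1],
    [[0,0,0.3],0,1],
    [[0,0,0.45],-0.01,1],
    [[0,0,0.45],-0.02,1]
  ]
}}

```text
t: 22.75
eef_pos: [0.6128, -0.227, 0.1302]
tcp_rot: [179.5, -0.0, 72.3]
contact_force: [0.2, 0.4, -1.9]
opening: 0.52
gripper_force: 14.9
```

Request:
{"api": "step_arm", "payload": {
  "deltas": [
    [[-0.12,0.2,0],-0.1,1],
    [[-0.24,0.4,0],-0.1,1],
    [[-0.37,0.55,0],-0.1,1],
    [[-0.5,0.63,0],-0.1,1],
    [[-0.5,0.63,0],-0.1,1]
  ]
}}

```text
t: 23.25
eef_pos: [0.4795, -0.0653, 0.124]
tcp_rot: [-179.9, 0.2, 36.5]
contact_force: [0.8, -0.3, -0.7]
opening: 0.515
gripper_force: 14.9
```

Request:
{"api": "step_arm", "payload": {
  "deltas": [
    [[-0.014,0,0],-0.1055,1],
    [[-0.014,0,0],-0.1055,1],
    [[-0.014,0,0],-0.1055,1],
    [[-0.014,0,0],-0.1055,1],
    [[-0.014,0,0],-0.1055,1],
    [[-0.014,0,0],-0.1055,1]
  ]
}}

```text
t: 23.85
eef_pos: [0.4814, -0.0694, 0.1242]
tcp_rot: [180.0, -0.0, -1.5]
contact_force: [0.2, 0.3, -0.9]
opening: 0.516
gripper_force: 14.9
```

```bash
python3 - <<'E'
from h import *
import pickle
st=get_state(); im=grab_frame("wrist"); pickle.dump((st,im),open("w9.pkl","wb")); print(st["eef_pos"],st["tcp_rot"])
cv2.imwrite("pics/w9.png",im[:,:,::-1])
E
```

```text
[ 0.48139959 -0.06939626  0.12422844] [ 1.79981755e+02 -3.49236778e-02 -1.50317227e+00]
```

View pics/w9.png

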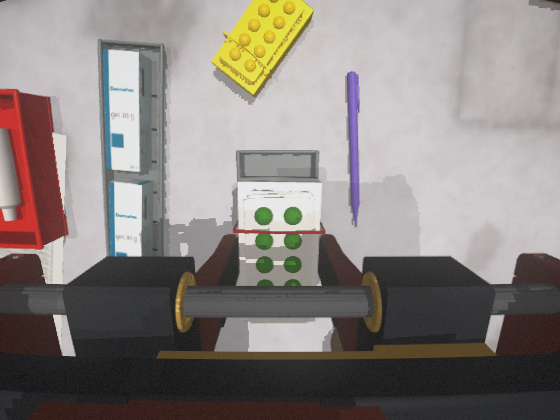

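The pack's far top edge is (238..321,183) and the tray's far rim is (236..319,151). I'll compute the offset.

```bash
python3 - <<'E'
from h import *
import pickle
st,im=pickle.load(open("w9.pkl","rb")); C=cam("wrist",st); v=cv2.cvtColor(im,cv2.COLOR_RGB2HSV)[...,2]
print(v[156,230:245],v[156,310:326]);print(v[145:158,280],v[174:192,280]); print(v[200,230:245],v[200,312:330])
a=ray([[236.5,151],[319.5,151]],C,.012);b=ray([[238,182.5],[321,182.5]],C,.1365)
y=np.radians(-1.5); u=np.array([np.cos(y),np.sin(y)])
print(a,b,"tray",a.mean(0)-.0525*u,"pack",b.mean(0)-.0415*u)
E
```

```text
[207 209 207 209 209 200 124 135 153 119  98 103 103 108 126] [146 107  94  93  98 106 138 147 151 193 213 212 213 212 210 211]
[206 209 208 204 211 137 151 131 107 110 149 158 156] [141 141 113 132 138 140 142 128 214 233 234 235 235 235 235 235 235 221]
[213 210 197 135 134 133 134 161 219 234 235 235 227 192 212] [229 230 231 231 233 234 234 235 230 206 189 190 192 193 193 191 191 192]
[[ 0.53450149 -0.03389005]
 [ 0.53253507 -0.10978964]] [[ 0.52357812 -0.0511535 ]
 [ 0.52247854 -0.09361682]] tray [ 0.48103627 -0.07046556] pack [ 0.48154255 -0.07129882]
```

Request:
{"api": "step_arm", "payload": {
  "deltas": [
    [[0,0.003,-0.15],0,1],
    [[0,0.003,-0.28],0,1],
    [[0,0.003,-0.36],0,1],
    [[0,0.003,-0.38],0,1],
    [[0,0.003,-0.38],0,1],
    [[0,0.003,-0.38],0,1]
  ]
}}

```text
t: 24.5
eef_pos: [0.4819, -0.0687, 0.0296]
tcp_rot: [180.0, -0.1, -1.5]
contact_force: [-0.2, -0.0, -1.0]
opening: 0.514
gripper_force: 14.9
```

Request:
{"api": "step_arm", "payload": {
  "deltas": [
    [[0,0,-0.03],0,1],
    [[0,0,-0.05],0,1],
    [[0,0,-0.057],0,1],
    [[0,0,-0.06],0,1],
    [[0,0,-0.06],0,1]
  ]
}}

```text
t: 25.0
eef_pos: [0.481, -0.0687, 0.0143]
tcp_rot: [180.0, 0.0, -1.5]
contact_force: [-2.8, -1.2, 8.5]
opening: 0.516
gripper_force: 15.0
```

Seated. Release, retreat and check.

Request:
{"api": "step_arm", "payload": {
  "deltas": [
    [[0,0,0],0,0.3],
    [[0,0,0],0,0.3],
    [[0,0,0],0,0.3],
    [[0,0,0.05],0,0.3],
    [[0,0,0.2],0,0.3],
    [[0,0,0.4],0,0.3],
    [[0,0,0.6],0,0.3]
  ]
}}

```text
t: 25.7
eef_pos: [0.4804, -0.0682, 0.1658]
tcp_rot: [-180.0, 0.1, -1.5]
contact_force: [1.5, -1.0, -0.2]
opening: 0.696
gripper_force: 0.0
```

Request:
{"api": "step_arm", "payload": {
  "deltas": [
    [[-0.1,0.7,0.4],0,0.3],
    [[-0.1,0.7,0.4],0,0.3],
    [[-0.1,0.7,0.4],0,0.3],
    [[-0.1,0.7,0.4],0,0.3],
    [[-0.1,0.7,0.4],0,0.3],
    [[-0.1,0.7,0.4],0,0.3]
  ]
}}

```text
t: 26.3
eef_pos: [0.456, 0.1076, 0.2649]
tcp_rot: [180.0, -0.1, -1.3]
contact_force: [0.7, -0.4, 0.2]
opening: 0.702
gripper_force: 0.0
```

```bash
python3 - <<'E'
from h import *
st=get_state(); im=grab_frame("wrist"); print(st["eef_pos"])
cv2.imwrite("pics/w10.png",cv2.resize(im[:270,:,::-1],None,fx=1.42,fy=1.42,interpolation=cv2.INTER_CUBIC))
E
```

```text
[0.45595822 0.10755056 0.26491678]
```

View pics/w10.png

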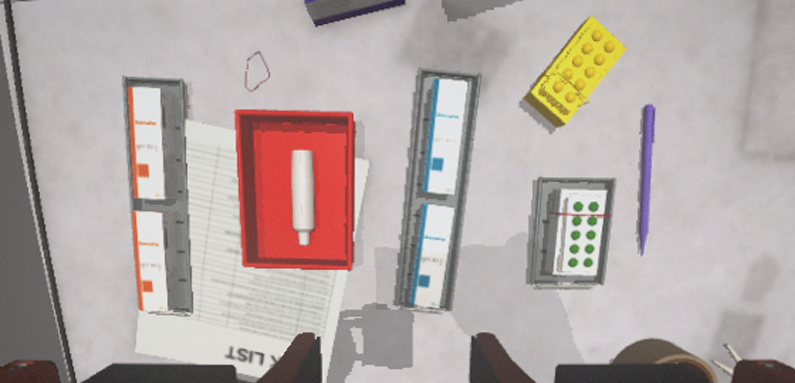

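The final view shows the orange pair at (150,195), the tube in the bin (302,195), the blue pair at (437,190) and the pack flat in its tray (577,232). Everything is in place and the arm is clear.

```bash
python3 -c "
from cell import *
print(finish_job())"
```

```text
the job is handed in; nothing more can be done
None
```

The job is handed in at about 26 s: both cartons, the tube and the strip pack were set down in their right places, and the last picture shows them all there with the two stock cartons still in place; no verdict came back.

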